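# Top up the pressure of the denture curing pot

## Robot

A 6-joint arm with a two-finger parallel gripper is mounted at the origin on the work surface. World frame = base frame: x ahead of the robot, y to its left, z up, the work surface at z = 0. Lengths are in m, angles in rad, forces in N, time in s.
With the tool pointing down it reaches from about 0.25 to 0.725 m from the base axis. Payload 4 kg.
Tool frame: the origin (TCP) lies on the centre line of the jaws, within the pads' length; the fingertips stand 17 mm ahead of it and the grasp point (between the pads) lies 2 mm behind it; z points along the fingers, y is the line along which they close (so a half turn about z gives the same grasp; the last joint's range is limited). The gripper opens to 85 mm and grips with 20 to 120 N. Pads are 22 mm wide; open, the fingers measure 114 mm over their backs; the gripper's body (76 mm by 85 mm) begins 54 mm behind the grasp point. The pads swing forward as they close: fully open they stand 13 mm farther back than shut.
Start: joints at [-1.178, 0.241, 0.005, 1.335, 0, 1.571], TCP at [0.191, -0.462, 0.248] pointing down, gripper open.
Joint ranges: [-2.72, 2.72], [-1.05, 1.87], [-1.09, 1.28], [-1.99, 2.15], [-1.42, 1.44], [-3.14, 3.14]. Speed limits (rad/s): [2.79, 2.79, 3.14, 3.14, 3.14, 3.14].

## Interface

Orientations are given as a unit quaternion [x, y, z, w].
In Python, from workcell import get_obs, imaging, order gives the robot as it stands.
- The arm moves only by the tool apply_moves, never from a script. Its argument "targets" is a list that holds one entry, the list of rows, each a list of 5 numbers: the shift along the world's x, y, z in units of 40 mm (1.0 is 40 mm), then the turn about the world's z in degrees, then the gripper command: -1 is shut, 1 is fully open, values between are in proportion. In form: [[[dx, dy, dz, turn, fingers], ...]]. A call has 1 to 8 rows; each row shifts and turns the commanded pose from where the row before left it; what a row does not reach is not made up. A row lasts 1/12 s, in which the tool goes at most 41.7 mm and 7.16 degrees, less where a joint would pass 70% of its speed; a pose out of reach is approached as far as the arm can. A call is refused whole if a number of a shift passes 1 or a number of a turn 7.16, either way. A call with a gripper value outside its range is refused whole. The fingers move at their own pace and stop on an object; the grip force is fixed at half the most. Time passes only in rows, so rows that do not move let the fingers close. It gives the time, the measured TCP pose, the force, the opening and the grip force at its end, in the units of the state.
- get_obs(): the state, without advancing time (a new reading comes with each control period).
- imaging.camera(name): name is "scene" or "top" or "wrist"; returns (picture, depth): 400x640x3 uint8, blue, green, red; 400x640 float32, m along the optical axis (not along the pixel's ray), 0 where there is no reading.
- imaging.get_calibration(name): a dict with "camera_matrix" (3x3 intrinsics, pixels), "k1" (the pictures are not rectified: a ray, as slopes to the right and down, at radius r is drawn at 1 + k1 r^2 times it, then the intrinsics apply), "eye" and "rotation" of the camera in the world; the wrist camera has in their place "hand_eye" (4x4, takes a point from camera to tool coordinates, whose origin is the TCP and whose axes are the flange's). Camera axes: x right, y down, z forward; pixel columns grow to the right and rows downward; lengths in m; the calibration is good to about 2 mm. A picture is of the moment at which its call begins: read the wrist's pose just before it. get_calibration takes no time and is no camera call.
- order.job_done(): hands the job in; it is judged then, once.
The state is a dict: "clock": time; "joint_pos": joint angles; "joint_vel": joint speeds; "tau": joint torques, N m; "eef_pos": TCP position; "tool_rot": TCP orientation; "ft_force": force on the tool from outside, world axes, zero at the start; "ft_torque": the same for the moment, N m; "grip_width": finger opening in m; "grasp_force": force on a finger pad.
Only numpy, scipy, OpenCV 4.12 (cv2) and the standard library are available. Lean on these libraries where they do the work, as an engineer would, in place of code of your own. Each camera call takes 0.05 s, during which the arm holds its last target. There are 200 camera calls.

## Task

The curing pot on the bench has lost some pressure while a denture repair hardens inside. With the fingertips on top of the black knob, work the spring pump with full strokes, down and all the way back up, until the steel pressure pin on the lid has come fully out and both its rings show; then take the hand away with the knob back up. Do not grip the knob, do not touch the pin, and leave the things standing round the pot alone.

Things in the scene. Friction and masses are not known exactly. Their poses are not given: they have to be found in the camera images.
- pot: Aluminium pot fixed to the bench, 206 mm across, 118 mm high to the flat lid, with a black grip on the rim at its +y and -y sides (reaching 131 mm from the middle). Origin: centre of its underside, on the bench; z up; its yaw varies. On the lid, in the pot's frame: pump at (-35, 0) mm, pressure pin at (48, 36) mm, safety valve at (48, -36) mm.
- pump_top (a point): Centre of the flat top (36 mm wide) of the black mushroom knob of the pump, 60 mm across and 18 mm thick; the point moves with the knob. Knob up: 210 mm above the bench; pressed home: 180 mm. The knob rides on a 12 mm rod above a 36 mm housing tube.
- pump (a joint): Plunger travel in m, straight down: 0 = up (its spring returns it within 0.5 s), 0.030 = on its stop. Takes about 5 N to start, 11 N at the bottom, 3 N more at 0.1 m/s. Every mm of downstroke lifts the pin 0.17 mm, so a full stroke (27 to 30 mm) about 4.8 mm; the upstroke leaves the pin where it is. Three to six full strokes are needed; more do no harm.
- pin_tip (a point): Centre of the top of the steel pressure pin, 12 mm across, with two dark rings, standing up out of a 24 mm brass hexagon bush on the lid; 130 mm above the bench when the pin is in, 154 mm when it is fully out.
- pin (a joint): How far the pressure pin stands out, in m: 0 = in, 0.024 = fully out against its stop, both rings showing. It starts somewhere from 0 to 0.009, climbs with each downstroke of the pump and stays there.
- valve_top (a point): Top of the pull ring of the slim brass safety valve, 158 mm above the bench, on the lid beside the pin. It is fixed and not part of the job.
- cast: Bystander: plaster model with a pink and white arch of teeth, 58 x 62 mm, 33 mm high, loose. Origin under its centre.
- bowl: Bystander: dark rubber mixing bowl, 104 mm across, 55 mm high, loose. Origin under its centre.
- monomer: Bystander: amber bottle with a black cap, 54 mm across, 110 mm high, loose. Origin under its centre.
- spatula: Bystander: spatula with a wooden handle, 190 mm long, lying flat, loose. Origin under its middle.

How it is judged:
By the outcome, as a careful person would: the job done as asked, in the order asked, and still so for the second after the job is handed in, with the robot touching nothing.
It also fails if it takes over 48 s, if anything falls off the work surface, if the arm or the gripper's body presses on something with over 40 N, if the wrist force passes 120 N, or if a joint passes its speed limit or range.

## Working session

There is one attempt and no reset: what is moved stays moved. The work goes in short steps, Python scripts to look and compute and a tool call to move; the robot and the scene stay as the last step left them, time stands still between calls to the robot, and variables do not carry over. Pictures are saved under pics/ and viewed, at most 10 in all, crops included, and the job is handed in when it is done.

Besides the shell and the picture viewer there is one more tool, called after ">>>" by a JSON object that holds its "name" and its "arguments", one argument or row to a line. apply_moves: Moves the arm, as the interface text tells. Its arguments: {"type":"object","properties":{"targets":{"type":"array","items":{"type":"array","items":{"type":"array","items":{"type":"number"}}}}},"required":["targets"]}

```bash
mkdir -p pics
cat > h.py <<'E'
import numpy as np,cv2
from workcell import get_obs, imaging, order
from scipy.spatial.transform import Rotation as R
def cam(n):
    o=get_obs();c=imaging.get_calibration(n);im,d=imaging.camera(n);K=np.array(c["camera_matrix"])
    if "eye" in c: e=np.array(c["eye"]);Rm=np.array(c["rotation"])
    else:
        H=np.array(c["hand_eye"]);T=R.from_quat(o["tool_rot"]).as_matrix()
        Rm=T@H[:3,:3];e=T@H[:3,3]+o["eef_pos"]
    return im,d,K,c["k1"],e,Rm
def ray(uv,K,k1,Rm):
    d=np.array([k1,0,0,0],float)
    p=cv2.undistortPoints(np.array(uv,float).reshape(-1,1,2),K,d).reshape(-1,2)
    return np.c_[p,np.ones(len(p))]@Rm.T
def plane(uv,z,C):
    r=ray(uv,C[2],C[3],C[5]);return C[4]+r*((z-C[4][2])/r[:,2])[:,None]
def cloud(C):
    d=C[1];v,u=np.mgrid[:400,:640]
    r=ray(np.c_[u.ravel(),v.ravel()],*C[2:4],C[5]);return (C[4]+r*d.reshape(-1,1)).reshape(400,640,3)
E
python3 - <<'E'
from h import *
for n in("top","scene"):
    C=cam(n);cv2.imwrite(f"pics/{n}1.png",C[0]);P=cloud(C);ok=C[1]>0
    for lo,hi in((.195,.23),(.145,.165),(.11,.125)):
        m=ok&(P[...,2]>lo)&(P[...,2]<hi)&(P[...,0]>.2)
        k,l,s,c=cv2.connectedComponentsWithStats(m.astype(np.uint8))
        for i in range(1,k):
            if s[i,4]>15:q=P[l==i];print(n,lo,s[i],c[i].round(),q.mean(0).round(3),q.min(0).round(3),q.max(0).round(3))
    print(C[4],C[5][:,2])
o=get_obs();print(o["clock"],o["eef_pos"],o["tool_rot"])
E
```

```text
Traceback (most recent call last):
  File "h.py", line 19, in cloud
    r=ray(np.c_[u.ravel(),v.ravel()],*C[2:4],C[5]);return (C[4]+r*d.reshape(-1,1)).reshape(400,640,3)
  File "h.py", line 14, in ray
    return np.c_[p,np.ones(len(p))]@Rm.T
           ~~~~~~~~~~~~~~~~~~~~~~~~^~~~~
ValueError: matmul: Input operand 1 has a mismatch in its core dimension 0, with gufunc signature (n?,k),(k,m?)->(n?,m?) (size 4 is different from 3)
```

View pics/top1.png

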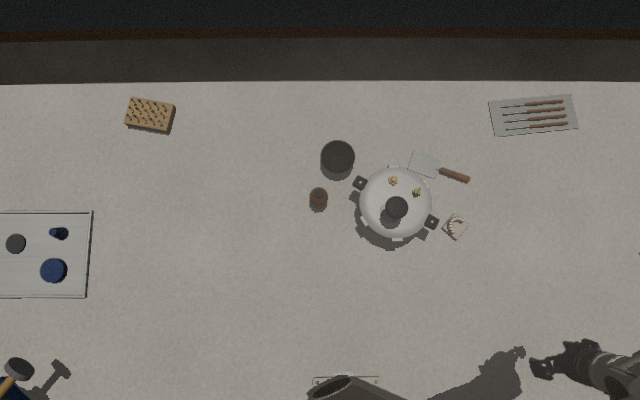

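The top view shows the pot near pixel (396,202) with the black knob at (396,207). The two brass fittings are at (393,181) and (416,192), and the bystanders stand around the pot. The calibration's rotation has 4 entries, so it is a quaternion and I need to convert it.

```bash
sed -i 's/Rm=np.array(c\["rotation"\])/Rm=R.from_quat(c["rotation"]).as_matrix()/' h.py
python3 - <<'E'
from h import *
for n in("top","scene"):
    C=cam(n);cv2.imwrite(f"pics/{n}2.png",C[0]);P=cloud(C);ok=C[1]>0
    print(C[4],C[5][:,2])
    for lo,hi in((.195,.23),(.14,.165),(.11,.125)):
        m=ok&(P[...,2]>lo)&(P[...,2]<hi)&(P[...,0]>.25)&(abs(P[...,1])<.4)
        k,l,s,c=cv2.connectedComponentsWithStats(m.astype(np.uint8))
        for i in range(1,k):
            if s[i,4]>8:q=P[l==i];print(n,lo,s[i],c[i].round(),q.mean(0).round(3),q.min(0).round(3),q.max(0).round(3))
    if n=="top": print(plane([(396,207)],.21,C),plane([(393,181),(416,192)],.145,C),plane([(396,202)],.118,C),plane([(360,183),(432,222)],.1,C))
o=get_obs();print(o["clock"],o["eef_pos"],o["tool_rot"])
E
```

```text
[0.37688192 0.09024328 1.27260183] [ 0.18173888 -0.01053161 -0.98329043]
top 0.195 [385 196  23  23 418] [396. 207.] [ 0.548 -0.123  0.209] [ 0.52  -0.153  0.201] [ 0.578 -0.095  0.215]
top 0.14 [415 188   6   6  24] [417. 190.] [ 0.604 -0.196  0.146] [ 0.595 -0.202  0.14 ] [ 0.611 -0.19   0.159]
top 0.11 [ 355  166   84   71 3240] [396. 201.] [ 0.579 -0.141  0.116] [ 0.483 -0.258  0.11 ] [ 0.682 -0.03   0.125]
top 0.11 [314 189   8   8  23] [318. 192.] [0.608 0.075 0.111] [0.596 0.066 0.11 ] [0.616 0.085 0.114]
[[ 0.54784793 -0.12263301  0.21      ]] [[ 0.63026214 -0.13049713  0.145     ]
 [ 0.59923632 -0.19210224  0.145     ]] [[ 0.57667978 -0.14165817  0.118     ]] [[ 0.63513398 -0.04523227  0.1       ]
 [ 0.52231618 -0.24407433  0.1       ]]
[ 1.1174429  -0.44370506  0.9273291 ] [-0.48045162  0.50778429 -0.71506738]
scene 0.195 [204 217  30  23 527] [219. 228.] [ 0.556 -0.127  0.207] [ 0.523 -0.153  0.199] [ 0.581 -0.095  0.213]
scene 0.14 [213 237  19  18 233] [223. 246.] [ 0.558 -0.128  0.154] [ 0.535 -0.142  0.14 ] [ 0.571 -0.107  0.165]
scene 0.14 [210 277   3  11  16] [211. 282.] [ 0.608 -0.199  0.151] [ 0.598 -0.203  0.141] [ 0.615 -0.192  0.157]
scene 0.11 [ 166  234  125   78 4974] [228. 273.] [ 0.593 -0.149  0.116] [ 0.486 -0.258  0.11 ] [ 0.677 -0.03   0.125]
0.15 [ 0.19120915 -0.4615121   0.24760853] [ 9.80777156e-01  1.95129505e-01 -1.66214338e-04 -7.86962346e-04]
```

View pics/scene2.png

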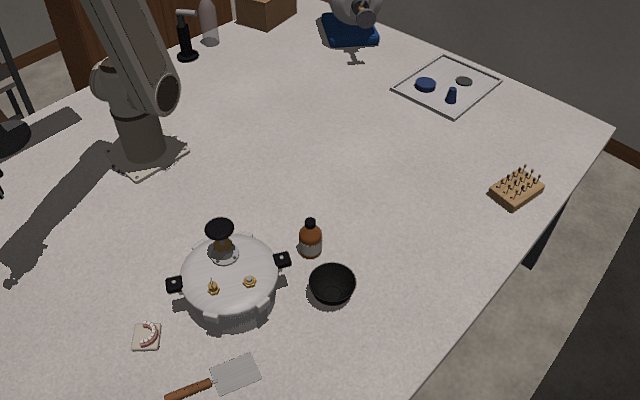

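The knob is at about (0.548, -0.124, 0.209) in both views. The pot centre is near (0.578, -0.142) with yaw about -30°, which agrees with the given layout. Next I shut the fingers, rise a little and go over.

>>> {"name": "apply_moves", "arguments": {
  "targets": [
    [[0, 0, 0.7, 0, -1], [0.6, 0.57, 0.2, 0, -1], [0.7, 0.66, 0, 0, -1], [0.7, 0.66, 0, 0, -1], [0.7, 0.66, 0, 0, -1], [0.7, 0.66, 0, 0, -1], [0.7, 0.66, 0, 0, -1], [0.7, 0.66, 0, 0, -1]]
  ]
}}

```text
clock: 0.82
eef_pos: [0.3843, -0.2791, 0.2842]
tool_rot: [0.981, 0.195, -0.0, -0.0]
ft_force: [1.5, -0.2, -0.1]
grip_width: -0.0001
grasp_force: 0.0
```

>>> {"name": "apply_moves", "arguments": {
  "targets": [
    [[0.7, 0.66, 0, 0, -1], [0.7, 0.66, 0, 0, -1], [0.7, 0.66, 0, 0, -1], [0.7, 0.66, 0, 0, -1], [0.7, 0.66, 0, 0, -1], [0.6, 0.58, 0, 0, -1], [0, 0, 0, 0, -1]]
  ]
}}

```text
clock: 1.4
eef_pos: [0.5509, -0.121, 0.2829]
tool_rot: [0.98, 0.198, 0.0, -0.001]
ft_force: [0.2, -1.1, -0.0]
grip_width: -0.0001
grasp_force: 0.0
```

Run:
```python
from h import *
C=cam("wrist");cv2.imwrite("pics/w1.png",C[0]);P=cloud(C)
m=(C[1]>0)&(P[...,2]>.203)&(P[...,2]<.218)
print(m.sum(),P[m].min(0),P[m].max(0),P[m].mean(0));o=get_obs();print(o["clock"],o["eef_pos"],o["ft_force"])
```

```text
6364 [ 0.52158948 -0.15221644  0.20300289] [ 0.58042848 -0.09322765  0.21152269] [ 0.554531   -0.12109876  0.20806991]
1.45 [ 0.54894457 -0.12298807  0.28297924] [-0.89011281 -0.40331881  0.297383  ]
```

View pics/w1.png

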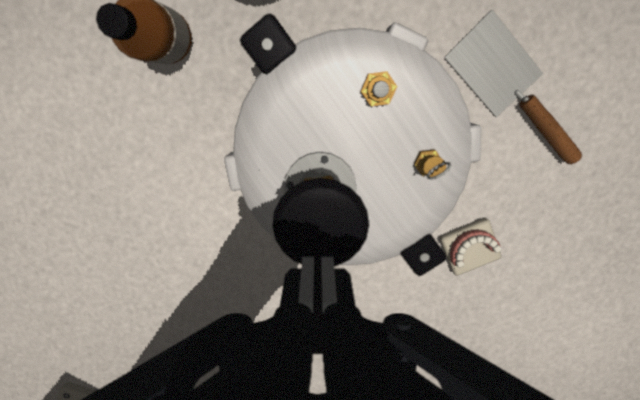

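The wrist view shows the knob at (320,222) with the fingers lined up over it, the pin at (378,88) and the valve at (432,163). The measured knob centre is (0.551, -0.123), within 2 mm of the TCP. Descending to just above contact.

>>> {"name": "apply_moves", "arguments": {
  "targets": [
    [[0, 0, -0.6, 0, -1], [0, 0, -0.6, 0, -1], [0, 0, -0.1, 0, -1], [0, 0, -0.1, 0, -1], [0, 0, 0, 0, -1]]
  ]
}}

```text
clock: 1.87
eef_pos: [0.5466, -0.1261, 0.2283]
tool_rot: [0.981, 0.195, -0.001, -0.0]
ft_force: [-0.9, -0.3, 1.0]
grip_width: 0.0002
grasp_force: 0.0
```

>>> {"name": "apply_moves", "arguments": {
  "targets": [
    [[0, 0, -0.15, 0, -1], [0, 0, -0.15, 0, -1], [0, 0, -0.15, 0, -1], [0, 0, -0.15, 0, -1], [0, 0, -0.1, 0, -1], [0, 0, 0, 0, -1]]
  ]
}}

```text
clock: 2.37
eef_pos: [0.548, -0.1263, 0.2031]
tool_rot: [0.981, 0.195, 0.002, 0.001]
ft_force: [-3.2, 0.5, 10.3]
grip_width: 0.0002
grasp_force: 4.8
```

>>> {"name": "apply_moves", "arguments": {
  "targets": [
    [[0, 0, -0.1, 0, -1], [0, 0, -0.1, 0, -1], [0, 0, 0, 0, -1]]
  ]
}}

```text
clock: 2.62
eef_pos: [0.5481, -0.1263, 0.197]
tool_rot: [0.981, 0.195, 0.003, 0.002]
ft_force: [-7.0, 0.5, 16.4]
grip_width: -0.0002
grasp_force: 8.0
```

On the stop: tips at 0.180 m and 16 N. Now all the way up, wait for the spring, and check with the wrist camera that the knob is back up.

>>> {"name": "apply_moves", "arguments": {
  "targets": [
    [[0, 0, 0.25, 0, -1], [0, 0, 0.25, 0, -1], [0, 0, 0.25, 0, -1], [0, 0, 0.25, 0, -1], [0, 0, 0.1, 0, -1], [0, 0, 0, 0, -1], [0, 0, 0, 0, -1], [0, 0, 0, 0, -1]]
  ]
}}

```text
clock: 3.28
eef_pos: [0.547, -0.1254, 0.2353]
tool_rot: [0.981, 0.195, -0.001, -0.0]
ft_force: [0.2, 0.0, -0.0]
grip_width: -0.0002
grasp_force: 0.0
```

```bash
cat > chk.py <<'E'
from h import *
import sys
C=cam("wrist");P=cloud(C);ok=C[1]>0
k=ok&(np.hypot(P[...,0]-.551,P[...,1]+.123)<.033)&(P[...,2]>.16)&(P[...,2]<.216)
print("knob z",np.percentile(P[k][:,2],[50,90]))
p=ok&(np.hypot(P[...,0]-.637,P[...,1]+.135)<.012)&(P[...,2]>.12)&(P[...,2]<.17)
print("pin z",p.sum(),np.percentile(P[p][:,2],[50,80,95]),P[p][P[p][:,2]>np.percentile(P[p][:,2],80)].mean(0))
o=get_obs();print(o["clock"],o["eef_pos"],o["ft_force"])
cv2.imwrite(sys.argv[1],C[0])
E
python3 chk.py pics/w2.png
```

```text
knob z [0.2083832  0.20946086]
pin z 1009 [0.12732506 0.13844974 0.13941269] [ 0.63995851 -0.13238022  0.13912144]
3.3333 [ 0.54695681 -0.12533342  0.23523532] [ 0.28231739  0.2576089  -0.17359085]
```

Works: the knob is back at 0.209 m, the force is zero, and the pin top is at about 0.139 m. Repeating the full stroke.

>>> {"name": "apply_moves", "arguments": {
  "targets": [
    [[0, 0, -0.2, 0, -1], [0, 0, -0.2, 0, -1], [0, 0, -0.2, 0, -1], [0, 0, -0.2, 0, -1], [0, 0, -0.2, 0, -1], [0, 0, -0.1, 0, -1], [0, 0, 0, 0, -1], [0, 0, 0, 0, -1]]
  ]
}}

```text
clock: 4.0
eef_pos: [0.548, -0.1256, 0.197]
tool_rot: [0.981, 0.195, 0.003, 0.001]
ft_force: [-7.0, 2.2, 25.6]
grip_width: -0.0001
grasp_force: 12.6
```

>>> {"name": "apply_moves", "arguments": {
  "targets": [
    [[0, 0, 0.25, 0, -1], [0, 0, 0.25, 0, -1], [0, 0, 0.25, 0, -1], [0, 0, 0.25, 0, -1], [0, 0, 0.1, 0, -1], [0, 0, 0, 0, -1], [0, 0, 0, 0, -1], [0, 0, 0, 0, -1]]
  ]
}}

```text
clock: 4.67
eef_pos: [0.5467, -0.1254, 0.235]
tool_rot: [0.981, 0.195, -0.001, -0.001]
ft_force: [0.3, -0.7, 0.4]
grip_width: -0.0001
grasp_force: 0.0
```

>>> {"name": "apply_moves", "arguments": {
  "targets": [
    [[0, 0, -0.2, 0, -1], [0, 0, -0.2, 0, -1], [0, 0, -0.2, 0, -1], [0, 0, -0.2, 0, -1], [0, 0, -0.2, 0, -1], [0, 0, -0.1, 0, -1], [0, 0, 0, 0, -1], [0, 0, 0, 0, -1]]
  ]
}}

```text
clock: 5.33
eef_pos: [0.5478, -0.1257, 0.1969]
tool_rot: [0.981, 0.195, 0.002, 0.001]
ft_force: [-7.3, 1.4, 25.4]
grip_width: 0.0002
grasp_force: 12.9
```

>>> {"name": "apply_moves", "arguments": {
  "targets": [
    [[0, 0, 0.25, 0, -1], [0, 0, 0.25, 0, -1], [0, 0, 0.25, 0, -1], [0, 0, 0.25, 0, -1], [0, 0, 0.1, 0, -1], [0, 0, 0, 0, -1], [0, 0, 0, 0, -1], [0, 0, 0, 0, -1]]
  ]
}}

```text
clock: 6.0
eef_pos: [0.5467, -0.1254, 0.235]
tool_rot: [0.981, 0.195, -0.001, -0.001]
ft_force: [-0.6, 0.8, -1.6]
grip_width: 0.0
grasp_force: 0.0
```

```bash
python3 chk.py pics/w3.png
```

```text
knob z [0.20839406 0.20944333]
pin z 1010 [0.12814912 0.1487244  0.14955868] [ 0.63998141 -0.13262084  0.14932482]
6.05 [ 0.54677003 -0.12535746  0.23498432] [ 0.73140031 -0.38732366 -0.27501533]
```

The pin is at 0.149 m, up about 5 mm per stroke. Two more full strokes, the second to be sure.

>>> {"name": "apply_moves", "arguments": {
  "targets": [
    [[0, 0, -0.2, 0, -1], [0, 0, -0.2, 0, -1], [0, 0, -0.2, 0, -1], [0, 0, -0.2, 0, -1], [0, 0, -0.2, 0, -1], [0, 0, -0.1, 0, -1], [0, 0, 0, 0, -1], [0, 0, 0, 0, -1]]
  ]
}}

```text
clock: 6.72
eef_pos: [0.5479, -0.1257, 0.1969]
tool_rot: [0.981, 0.195, 0.003, 0.001]
ft_force: [-7.3, 1.7, 25.0]
grip_width: -0.0
grasp_force: 12.5
```

>>> {"name": "apply_moves", "arguments": {
  "targets": [
    [[0, 0, 0.25, 0, -1], [0, 0, 0.25, 0, -1], [0, 0, 0.25, 0, -1], [0, 0, 0.25, 0, -1], [0, 0, 0.1, 0, -1], [0, 0, 0, 0, -1], [0, 0, 0, 0, -1], [0, 0, 0, 0, -1]]
  ]
}}

```text
clock: 7.38
eef_pos: [0.5467, -0.1254, 0.235]
tool_rot: [0.981, 0.195, -0.001, -0.001]
ft_force: [-0.2, 0.3, -0.6]
grip_width: -0.0002
grasp_force: 0.0
```

>>> {"name": "apply_moves", "arguments": {
  "targets": [
    [[0, 0, -0.2, 0, -1], [0, 0, -0.2, 0, -1], [0, 0, -0.2, 0, -1], [0, 0, -0.2, 0, -1], [0, 0, -0.2, 0, -1], [0, 0, -0.1, 0, -1], [0, 0, 0, 0, -1], [0, 0, 0, 0, -1]]
  ]
}}

```text
clock: 8.05
eef_pos: [0.5478, -0.1256, 0.1969]
tool_rot: [0.981, 0.195, 0.002, 0.001]
ft_force: [-7.6, 1.5, 26.1]
grip_width: 0.0
grasp_force: 12.9
```

>>> {"name": "apply_moves", "arguments": {
  "targets": [
    [[0, 0, 0.25, 0, -1], [0, 0, 0.25, 0, -1], [0, 0, 0.25, 0, -1], [0, 0, 0.25, 0, -1], [0, 0, 0.1, 0, -1], [0, 0, 0, 0, -1], [0, 0, 0, 0, -1], [0, 0, 0, 0, -1]]
  ]
}}

```text
clock: 8.72
eef_pos: [0.5467, -0.1254, 0.235]
tool_rot: [0.981, 0.195, -0.001, -0.001]
ft_force: [-0.2, -0.4, -0.2]
grip_width: 0.0001
grasp_force: 0.0
```

```bash
python3 chk.py pics/w4.png
```

```text
knob z [0.20838535 0.20944661]
pin z 1033 [0.132216   0.15293926 0.15373482] [ 0.64015191 -0.13254114  0.15349909]
8.7667 [ 0.54673621 -0.12540035  0.2349641 ] [-0.29554747 -0.26718923 -0.43939985]
```

The last two strokes raised the pin only 4 mm in all, to 0.154 m, so it is on its stop. Taking the hand up and back.

>>> {"name": "apply_moves", "arguments": {
  "targets": [
    [[0, 0, 0.6, 0, -1], [0, 0, 0.9, 0, -1], [-0.6, -0.5, 0.3, 0, -1], [-0.7, -0.6, 0, 0, -1], [-0.7, -0.6, 0, 0, -1], [-0.6, -0.5, 0, 0, -1], [0, 0, 0, 0, -1], [0, 0, 0, 0, -1]]
  ]
}}

```text
clock: 9.43
eef_pos: [0.4422, -0.2143, 0.3081]
tool_rot: [0.981, 0.194, -0.0, -0.0]
ft_force: [0.8, 0.4, -0.3]
grip_width: 0.0003
grasp_force: 0.0
```

Run:
```python
from h import *
C=cam("scene");cv2.imwrite("pics/s5.png",cv2.resize(C[0][190:400,120:380],None,fx=2.8,fy=2.8,interpolation=cv2.INTER_CUBIC));P=cloud(C)
q=P[(C[1]>0)&(np.hypot(P[...,0]-.551,P[...,1]+.123)<.02)];print(q[:,2].max(),get_obs()["clock"],get_obs()["ft_force"])
q=P[(C[1]>0)&(np.hypot(P[...,0]-.638,P[...,1]+.134)<.012)];print(q[:,2].max())
```

```text
0.21246722222831316 9.4833 [ 0.06063685 -0.47492936  0.07092401]
0.15469341271018788
```

View pics/s5.png

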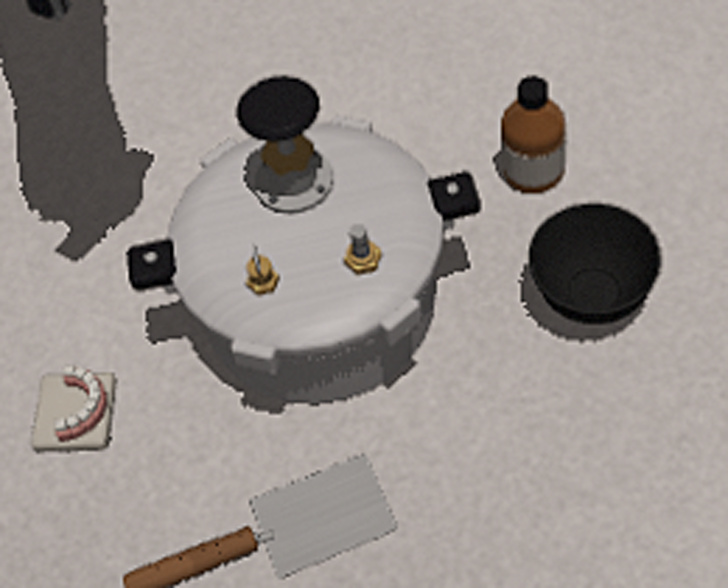

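The picture shows the pin standing well out of its bush at (360,240), the knob up at (278,108), and the bystanders where they were. The hand is clear of everything.

```bash
python3 -c "from workcell import order;print(order.job_done())"
```

```text
the job is handed in; nothing more can be done
None
```

The job is handed in: after five full strokes the pin top measured about 154 mm (fully out), the knob was back up, the hand was clear and nothing round the pot had been touched; the rings were too small to make out in the pictures, so "fully out" rests on the measured height.

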